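# Set the roller at the top of the inclined gutter

### The job

Get the inclined gutter ready for the next rolling experiment: with the fingertips, push the brass roller up the gutter, over the crest, until it rests in the dip against the blue end stop, then push the red gate pad all the way in so that the gate bars the gutter behind the roller. The roller is only to be pushed, never lifted out or carried, and kept under control: no flicking it and no letting it race back down. Leave the bottle, the red box and the steel weight where they stand, and finish clear of everything.

Things in the scene. Friction and masses are not known exactly. Their poses are not given: they have to be found in the camera images.
- ramp: Inclined aluminium gutter on a 310 x 100 x 10 mm wooden board, fixed to the table. Origin: centre of the board's underside, on the table. x points uphill along the gutter, y to the left of that, z up. The black low stop is at x = -138 to -130 mm, its top 32 mm above the table. The gate's dark bracket stands at x = 49 to 83, y = -36 to -28 mm, top 75 mm above the table; the other sides are free.
- slope (a point): Point on the gutter floor at ramp x = 0, 34 mm above the table; its x axis runs uphill along the floor, z square to it. The floor is 44 mm wide and climbs at 7 degrees from 18 mm above the table at ramp x = -130 to the crest, 42.6 mm above it at x = 70 mm. Side walls: 4 mm thick, 14 mm high, so the upper two thirds of the roller stand free.
- home (a point): Fixed point of the ramp: the roller's centre when it rests in the dip against the blue end stop (ramp x = 105, y = 0, z = 64 mm). The dip falls 6 mm from the crest (ramp x = 70) to the end stop's face (x = 130 mm); the stop is 8 mm thick, its top 85 mm above the table.
- roller: Polished, slippery brass roller, 50 mm diameter, 40 mm long, about 0.3 kg, a dark disc on each end. Origin at its centre; y is its axle, across the gutter. Starts at the bottom of the gutter against the black low stop (centre at ramp x = -105 mm, 46 mm above the table). Rolls freely: let go on the slope it runs back down; past the crest it rolls by itself into the dip and stays.
- gate (a joint): Sliding gate: bar 6 mm thick, 9 mm high with a red pad on its outer end, crossing the gutter at ramp x = 66 mm, 16 to 25 mm above the floor. 0 = fully open (bar outside; clear of the gutter up to 0.010), 0.042 m = fully in (bar across two thirds of the gutter, enough to hold the roller). Starts at 0 to 0.010, moves with about 1.5 N of friction, stays where it is left.
- gate_pad (a point): Centre of the outer face of the gate's red pad (30 mm along the gutter, 28 mm high, 10 mm thick; 65 mm above the table), on the ramp's -y side: ramp y = -94 mm when open, -52 mm when fully in. Pushing it along the ramp's +y closes the gate; nothing stands outside the pad, only the board's edge (10 mm high) beneath.
- bottle: Bystander: amber bottle with white cap, 48 mm diameter, 100 mm tall, origin at the centre of its underside. Not to be moved.
- slide_box: Bystander: red box, 75 x 100 x 32 mm, origin at the centre of its underside. Not to be moved.
- weight: Bystander: steel weight with a knob on top, 42 mm diameter, 58 mm tall, origin at the centre of its underside. Not to be moved.
There are look-alikes about, which are no part of the job. Of the things shaped like the roller, the brass one is meant.

How it is judged:
By the outcome, as a careful person would: the job done as asked, in the order asked, and still so for the second after the job is handed in, with the robot touching nothing.
It also fails if it takes over 54 s, if anything falls off the work surface, if the arm or the gripper's body presses on something with over 40 N, if the wrist force passes 120 N, or if a joint passes its speed limit or range.

### The arm

A 7-joint arm with a two-finger parallel gripper is mounted at the origin on the work surface. World frame = base frame: x ahead of the robot, y to its left, z up, the work surface at z = 0. Lengths are in m, angles in rad, forces in N, time in s.
With the tool pointing down it reaches from about 0.425 to 1.025 m from the base axis. Payload 9.4 kg.
Tool frame: the origin (TCP) lies between the finger pads; the fingertips stand ahead of it and the grasp point (between the pads) lies 2 mm behind it (bot.nose_length is the x of the fingertips in the tool frame, in m); x points along the fingers, y is the direction in which the jaws open and shut, and the axes are right-handed (so a half turn about x gives the same grasp; the last joint's range is limited). The gripper opens to 93 mm and grips with 3 to 60 N. Pads are 15 mm wide; open, the fingers measure 128 mm over their backs; the gripper's body (75 mm by 188 mm) begins 65 mm behind the grasp point.
Start: joints at [1.233, 0.599, -0.003, 1.599, 0.002, 0.943, -0.08], TCP at [0.187, -0.7, 0.236] pointing down, gripper open.
Joint ranges: [-2.57, 2.57], [-0.35, 1.97], [-1.29, 1.29], [0.11, 2.56], [-1.05, 4.19], [0.11, 1.86], [-2.63, 2.63]. Speed limits (rad/s): [2.22, 2.22, 3.01, 3.01, 3.14, 3.14, 3.14].

### API

Orientations are given as [roll, pitch, yaw] about the fixed x, y, z axes, in that order (R = Rz(yaw) Ry(pitch) Rx(roll)).
In Python, from cell import bot gives the robot as it stands.
- The arm moves only by the tool send_rows, never from a script. Its arguments are lists of equal length, an entry for each row: "dp": the shift along the tool's x, y, z in m, a list of three; "turn": the turn, a rotation vector about the tool's x, y, z in units of 6 degrees (1.0 is 6 degrees), a list of three. A call has exactly 5 rows; each row shifts and turns the pose as measured when the row begins, along the tool's axes as they then stand; what a row does not reach is not made up. A row lasts 1/10 s, in which the tool goes at most 50 mm and 8.59 degrees, less where a joint would pass 70% of its speed; a pose out of reach is approached as far as the arm can. A call with a gripper value outside its range is refused whole. "claw" is the opening, from 0 (shut) to 1 (fully open), set as the call begins (left out, the last holds). The fingers move at their own pace and stop on an object; "grip_force" is the grip in N (left out, the last holds). Time passes only in rows, so rows that do not move let the fingers close, or fill a call up. It gives the time, the measured TCP pose, the force and the opening at its end, in the units of the state.
- bot.get_state(): the state, without advancing time (a new reading comes with each control period).
- bot.get_image(name): name is "scene" or "top"; returns (picture, depth): 400x640x3 uint8, red, green, blue; 400x640 float32, m along the optical axis (not along the pixel's ray), 0 where there is no reading.
- bot.camera_model(name): a dict with "intrinsics" (3x3 intrinsics, pixels), "origin" and "orientation" of the camera in the world. Camera axes: x right, y down, z forward; pixel columns grow to the right and rows downward; lengths in m; the calibration is good to about 2 mm. A picture is of the moment at which its call begins. camera_model takes no time and is no camera call.
- bot.hand_in(): hands the job in, once; it reports no verdict.
Trained networks look in the newest picture that a camera, given by its name, has taken for a name from the list of things; names that differ only in an ending like _2 or _b are one class to them, and where a whole thing is asked for, a point or a joint stands for the part that bears it (a point fixed in the world has none). Each returns a list of dicts, best first, with "confidence" (0 to 1); they miss things now and then, are a little off and sometimes report something else, mostly with a low value. They report only what shows in the picture. A call takes as long as a camera call. They do not tell look-alikes from the thing itself.
- bot.spot_in(camera, query): "xyz" ([x, y, z] in m, in the coordinates of the camera as it stood for that picture, good to about 4 mm: the middle of the surface that is visible of it).
- bot.landmark_of(camera, query): "xyz" ([x, y, z] in m, in the coordinates of the camera as it stood for that picture, good to about 4 mm: a listed point, or the origin of a listed thing).
The state is a dict: "time_s": time; "joint_pos": joint angles; "qd": joint speeds; "joint_efforts": joint torques, N m; "tcp_pos": TCP position; "eef_rot": TCP orientation; "force": force on the tool from outside, world axes, zero at the start; "wrist_torque": the same for the moment, N m; "width": opening from 0.0 (shut) to 1.0 (fully open).
Only numpy, scipy, OpenCV 4.12 (cv2) and the standard library are available. Lean on these libraries where they do the work, as an engineer would, in place of code of your own. Each camera call takes 0.05 s, during which the arm holds its last target.

## Working session

There is one attempt and no reset: what is moved stays moved. The work goes in short steps, Python scripts to look and compute and a tool call to move; the robot and the scene stay as the last step left them, time stands still between calls to the robot, and variables do not carry over. Pictures are saved under pics/ and viewed, and the job is handed in when it is done.

Besides the shell and the picture viewer there is one more tool, called after ">>>" as name(argument=value, ...) on one line, values as JSON. send_rows: Moves the arm, as the interface text tells. Its arguments: {"type":"object","properties":{"dp":{"type":"array","items":{"type":"array","items":{"type":"number"}}},"turn":{"type":"array","items":{"type":"array","items":{"type":"number"}}},"claw":{"type":"number"},"grip_force":{"type":"number"}},"required":["dp","turn"]}

```bash
mkdir -p pics; ls
cat > h.py <<'E'
import numpy as np, cv2
from cell import bot
from scipy.spatial.transform import Rotation as R
def cam(n):
    m=bot.camera_model(n); K=np.array(m["intrinsics"]); o=np.array(m["origin"]); q=np.array(m["orientation"])
    Rm=q if q.shape==(3,3) else R.from_euler('xyz',q).as_matrix()
    return K,o,Rm
def w(n,p): K,o,Rm=cam(n); return Rm@np.array(p)+o
def pix(n,u,v,d): K,o,Rm=cam(n); return Rm@(np.linalg.inv(K)@[u,v,1]*d)+o
def proj(n,P): K,o,Rm=cam(n); c=Rm.T@(np.array(P)-o); p=K@c; return p[:2]/p[2]
def st():
    s=bot.get_state(); print(s['time_s'],np.round(s['tcp_pos'],4),np.round(s['eef_rot'],3),'F',np.round(s['force'],1),'w',s['width']); return s
E
python3 - <<'E'
from h import *
print(bot.camera_model("scene"),bot.camera_model("top"),bot.nose_length); st()
for n in ("scene","top"):
    p,d=bot.get_image(n); cv2.imwrite(f"pics/{n}0.png",p[:,:,::-1]); np.save(f"{n}d.npy",d)
    for q in ("ramp","slope","home","roller","gate_pad","bottle","slide_box","weight"):
        for r in bot.landmark_of(n,q): print(n,q,round(r["confidence"],2),np.round(w(n,r["xyz"]),4),{k:v for k,v in r.items() if k not in("xyz","confidence")},np.round(proj(n,w(n,r["xyz"]))))
E
```

```text
pics
{'intrinsics': array([[414.16699286,   0.        , 323.08484301],
       [  0.        , 414.16699286, 196.71473931],
       [  0.        ,   0.        ,   1.        ]]), 'origin': array([1.41201763, 0.08431876, 0.72885766]), 'orientation': array([-2.21561856,  0.01280423,  1.70659305])} {'intrinsics': array([[454.80216455,   0.        , 309.9650418 ],
       [  0.        , 454.80216455, 196.35118884],
       [  0.        ,   0.        ,   1.        ]]), 'origin': array([ 0.44248105, -0.06032693,  1.44103906]), 'orientation': array([-3.05273333,  0.02541614, -1.58514336])} 0.017
0.0 [ 0.1868 -0.7001  0.2348] [-1.456  1.569  1.946] F [-0.8  0.3  0.4] w 1.000031419944159
scene slope 0.71 [ 0.5118 -0.08    0.0356] {} [312. 199.]
scene home 0.59 [0.5305 0.0221 0.064 ] {} [348. 197.]
scene roller 0.9 [ 0.6573 -0.2577  0.0211] {} [234. 232.]
scene roller 0.83 [ 0.4878 -0.1914  0.0471] {} [274. 187.]
scene roller 0.75 [ 0.5178 -0.3099  0.0234] {} [231. 197.]
scene roller 0.61 [ 0.7409 -0.1841 -0.0057] {} [255. 266.]
scene roller 0.57 [ 0.3742 -0.2989  0.027 ] {} [249. 169.]
scene roller
[... 750 characters left out ...]
180.]
top home 0.69 [0.5341 0.0267 0.0652] {} [292. 207.]
top roller 0.79 [ 0.375  -0.3048  0.0237] {} [401. 258.]
top roller 0.78 [ 0.5176 -0.309   0.0235] {} [401. 211.]
top roller 0.71 [ 0.4894 -0.1923  0.0451] {} [364. 221.]
top roller 0.56 [ 0.3679 -0.1779  0.0256] {} [360. 261.]
top roller 0.46 [ 0.6574 -0.2587  0.0245] {} [384. 167.]
top gate_pad 0.6 [ 0.6146 -0.0334  0.0673] {} [312. 180.]
top bottle 0.78 [ 0.7413 -0.1844 -0.0025] {} [359. 143.]
top bottle 0.43 [ 0.5509 -0.4578  0.0022] {} [447. 201.]
top slide_box 0.81 [ 0.5512 -0.4584  0.004 ] {} [448. 200.]
top slide_box 0.48 [ 7.384e-01 -1.829e-01 -7.000e-04] {} [358. 144.]
top weight 0.72 [ 0.4286  0.3716 -0.0018] {} [186. 243.]
```

View pics/scene0.png

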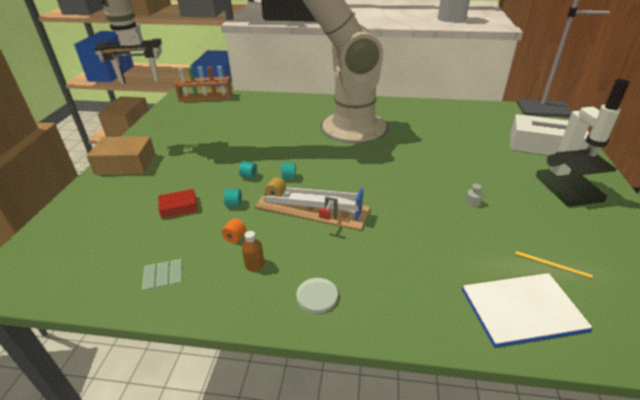

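View pics/top0.png

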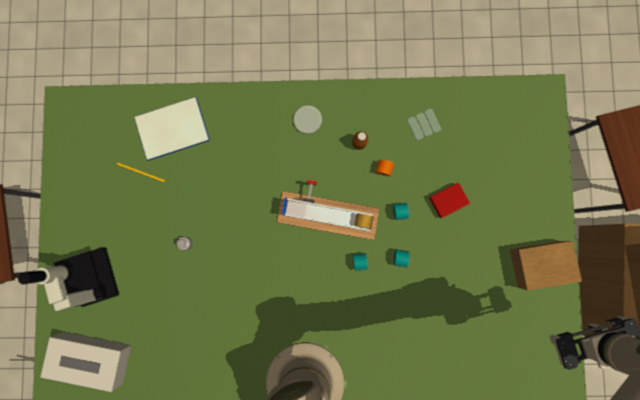

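Run:
```python
import cv2
a=cv2.imread("pics/scene0.png")[140:260,220:380]; cv2.imwrite("pics/crop0.png",cv2.resize(a,None,fx=4.8,fy=4.8,interpolation=cv2.INTER_CUBIC))
a=cv2.imread("pics/top0.png")[150:280,270:420]; cv2.imwrite("pics/crop1.png",cv2.resize(a,None,fx=4.5,fy=4.5,interpolation=cv2.INTER_CUBIC))
```

```text
(no output)
```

View pics/crop0.png

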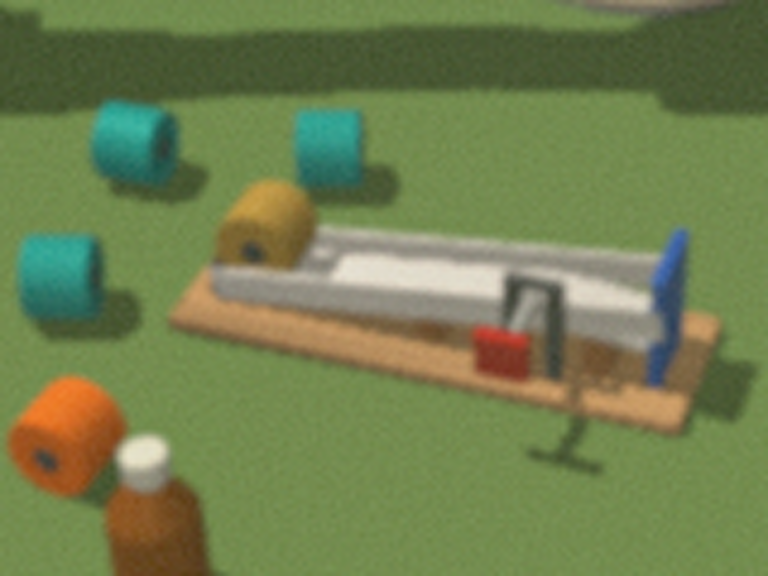

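View pics/crop1.png

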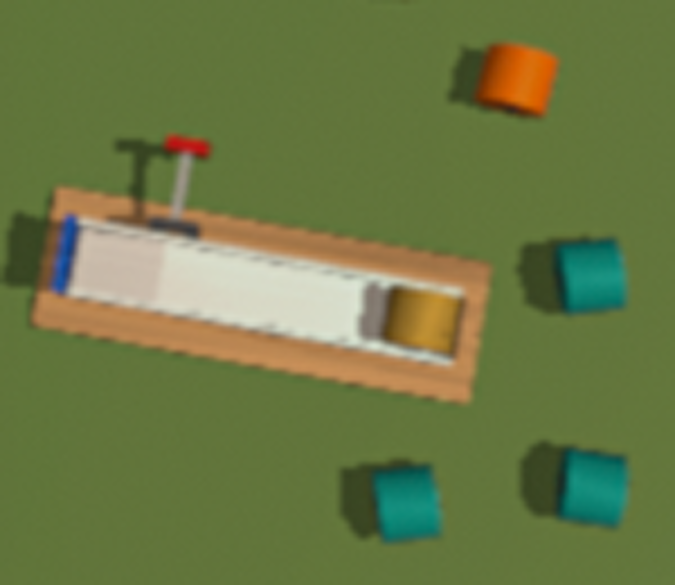

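Of the five roller-shaped things, the brass one lies in the gutter at scene (274,187) / top (364,221). The three teal ones at top (401,211), (401,258) and (360,261) and the orange one at top (384,167) are look-alikes, lying on the table. The crops confirm that only the brass one is in the gutter against the low stop. The red gate pad is at top (312,180), open. Next I fit the ramp pose.

Run:
```python
from h import *
from scipy.optimize import minimize
a=cv2.imread("pics/top0.png"); d=np.load("topd.npy")
hsv=cv2.cvtColor(a,cv2.COLOR_BGR2HSV)
g=((hsv[:,:,0]>30)&(hsv[:,:,0]<90)&(hsv[:,:,1]>60)).astype(np.uint8)
m=(1-g); m[:185]=0; m[245:]=0; m[:,:270]=0; m[:,385:]=0
m=cv2.morphologyEx(m,cv2.MORPH_OPEN,np.ones((5,5),np.uint8))
c=max(cv2.findContours(m,0,2)[0],key=cv2.contourArea)
print(cv2.boxPoints(cv2.minAreaRect(c)))
K,o,Rm=cam("top")
P=[]
for u,v in c[:,0]:
    r=Rm@(np.linalg.inv(K)@[u,v,1]); t=(0.010-o[2])/r[2]; P.append((o+t*r)[:2])
P=np.array(P,np.float32)
(cx,cy),wh,ang=cv2.minAreaRect(P); print("board centre",cx,cy,wh,ang)
print(cv2.boxPoints(((cx,cy),wh,ang)))
# landmark averages
obs={'o':((0,0),[(.5139,-.079),(.5118,-.08),(.5099,-.0814)]),'h':((.105,0),[(.5305,.0221),(.5341,.0267)]),'r':((-.105,0),[(.4878,-.1914),(.4894,-.1923)])}
def f(p):
    c,s=np.cos(p[2]),np.sin(p[2]);return sum(np.sum((np.array(q)-[p[0]+c*l[0],p[1]+s*l[0]])**2) for l,Q in obs.values() for q in Q)*1e4
r=minimize(f,[.51,-.08,1.36]); print(r.x,np.degrees(r.x[2]),r.fun)
s=bot.get_state(); M=R.from_euler('xyz',s['eef_rot']).as_matrix(); print(M.round(3))
```

```text
[[275.83255 222.18599]
 [281.76566 189.82372]
 [379.8038  207.79738]
 [373.8707  240.15965]]
board centre 0.5110218524932861 -0.0801904946565628 (0.3133717477321625, 0.10367074608802795) 78.61978912353516
[[ 0.4292885  -0.22356775]
 [ 0.53092104 -0.24402392]
 [ 0.5927552   0.06318676]
 [ 0.49112266  0.08364293]]
[ 0.51105714 -0.08218572  1.37140067] 78.57547061183938 1.6802496253284573
[[-0.     0.258 -0.966]
 [-0.    -0.966 -0.258]
 [-1.     0.     0.   ]]
```

```bash
cat >> h.py <<'E'
RP=np.array([.511,-.081,0]); YAW=np.radians(78.6)
RR=R.from_euler('z',YAW).as_matrix()
def toR(p): return RR.T@(np.array(p)-RP)
def toW(p): return RR@np.array(p)+RP
# goal orientation: tool x down, tool y = -ramp y
GY=-RR[:,1]; GX=np.array([0,0,-1.]); G=np.stack([GX,GY,np.cross(GX,GY)],1)
def plan(target,n):
    s=st(); p=np.array(s['tcp_pos']); M=R.from_euler('xyz',s['eef_rot'])
    print('ramp',toR(p).round(4),'j',np.round(s['joint_pos'],2))
    D=(toW(target)-p)/n; rv=(M.inv()*R.from_matrix(G)).as_rotvec()
    print('turn total',np.round(np.degrees(rv)/6,2),'per row',np.round(np.degrees(rv)/6/n,3))
    for i in range(n):
        Mi=M*R.from_rotvec(rv*i/n); print(np.round(Mi.inv().apply(D),4).tolist())
E
python3 -c "
from h import *
plan([-.165,0,.2],15)"
```

```text
0.9 [ 0.1869 -0.7005  0.2356] [ 0.62   1.571 -2.261] F [-0.2  0.2  0.8] w 0.9976358668114326
ramp [-0.6713  0.1952  0.2356] j [ 1.23  0.6  -0.    1.6   0.    0.94 -0.08]
turn total [-10.61   0.    -0.  ] per row [-0.707  0.    -0.   ]
[0.0024, -0.0245, -0.0266]
[0.0024, -0.0224, -0.0284]
[0.0024, -0.0203, -0.03]
[0.0024, -0.018, -0.0314]
[0.0024, -0.0156, -0.0326]
[0.0024, -0.0132, -0.0337]
[0.0024, -0.0106, -0.0346]
[0.0024, -0.0081, -0.0353]
[0.0024, -0.0054, -0.0358]
[0.0024, -0.0028, -0.0361]
[0.0024, -0.0001, -0.0362]
[0.0024, 0.0026, -0.0361]
[0.0024, 0.0053, -0.0358]
[0.0024, 0.0079, -0.0353]
[0.0024, 0.0105, -0.0346]
```

>>> send_rows(dp=[[0.002,-0.024,-0.027],[0.002,-0.022,-0.028],[0.002,-0.02,-0.03],[0.002,-0.018,-0.031],[0.002,-0.016,-0.033]], turn=[[-0.7,0,0],[-0.7,0,0],[-0.7,0,0],[-0.7,0,0],[-0.7,0,0]], claw=0, grip_force=20)

```text
time_s: 1.4
tcp_pos: [0.2823, -0.5488, 0.2246]
eef_rot: [0.535, 1.566, -1.975]
force: [0.6, -0.3, -0.3]
width: 0.619
```

>>> send_rows(dp=[[0.002,-0.013,-0.034],[0.002,-0.011,-0.035],[0.002,-0.008,-0.035],[0.002,-0.005,-0.036],[0.002,-0.003,-0.036]], turn=[[-0.7,0,0],[-0.7,0,0],[-0.7,0,0],[-0.7,0,0],[-0.7,0,0]])

```text
time_s: 1.9
tcp_pos: [0.3828, -0.3895, 0.2146]
eef_rot: [0.581, 1.564, -1.549]
force: [-0.1, -0.5, -0.6]
width: 0.189
```

```bash
python3 -c "
from h import *
plan([-.165,0,.2],10)"
```

```text
1.9 [ 0.3828 -0.3895  0.2146] [ 0.581  1.564 -1.549] F [-0.1 -0.5 -0.6] w 0.18902668801607406
ramp [-0.3277  0.0647  0.2146] j [ 0.86  0.42 -0.23  2.03  0.15  0.71 -0.03]
turn total [-3.43  0.06 -0.02] per row [-0.343  0.006 -0.002]
[0.0014, 0.0003, -0.0175]
[0.0014, 0.001, -0.0175]
[0.0014, 0.0016, -0.0174]
[0.0014, 0.0022, -0.0174]
[0.0014, 0.0028, -0.0173]
[0.0014, 0.0035, -0.0172]
[0.0014, 0.0041, -0.017]
[0.0014, 0.0047, -0.0169]
[0.0014, 0.0053, -0.0167]
[0.0015, 0.0059, -0.0165]
```

>>> send_rows(dp=[[0.003,0.001,-0.035],[0.003,0.004,-0.035],[0.003,0.006,-0.035],[0.003,0.009,-0.034],[0.003,0.011,-0.033]], turn=[[-0.69,0,0],[-0.69,0,0],[-0.69,0,0],[-0.69,0,0],[-0.69,0.06,0]])

```text
time_s: 2.4
tcp_pos: [0.484, -0.2371, 0.1997]
eef_rot: [1.239, 1.566, -0.513]
force: [0.4, -0.3, -0.2]
width: 0.004
```

Run:
```python
from h import *
plan([-.165,0,.065],5)
p,d=bot.get_image("scene"); cv2.imwrite("pics/s1.png",cv2.resize(p[100:260,180:400,::-1],None,fx=3.5,fy=3.5))
p,d=bot.get_image("top"); cv2.imwrite("pics/t1.png",cv2.resize(p[150:280,270:420,::-1],None,fx=4.5,fy=4.5))
```

```text
2.4 [ 0.484  -0.2371  0.1997] [ 1.239  1.566 -0.513] F [ 0.4 -0.3 -0.2] w 0.004003984937055086
ramp [-0.1583 -0.0044  0.1997] j [ 0.6   0.44 -0.34  2.05  0.23  0.68 -0.08]
turn total [ 0.16  0.02 -0.05] per row [ 0.032  0.003 -0.009]
[0.0269, -0.001, 0.0013]
[0.0269, -0.001, 0.0013]
[0.0269, -0.001, 0.0013]
[0.0269, -0.0009, 0.0013]
[0.0269, -0.0009, 0.0013]
```

View pics/s1.png

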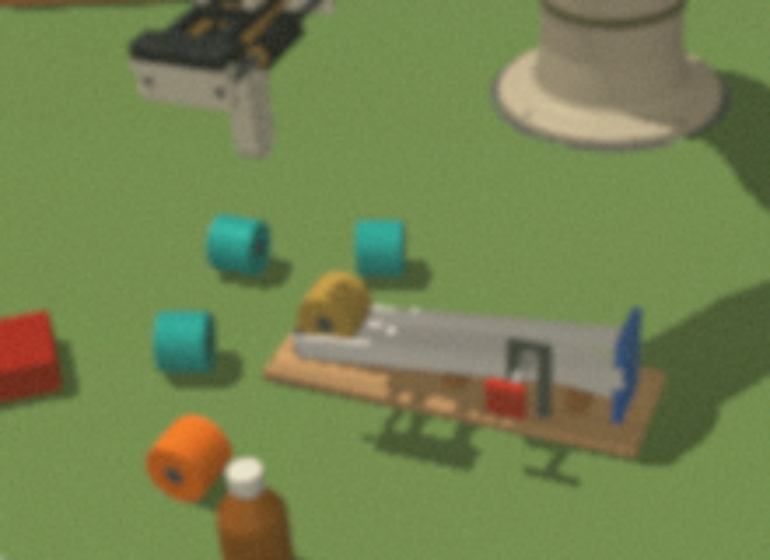

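View pics/t1.png

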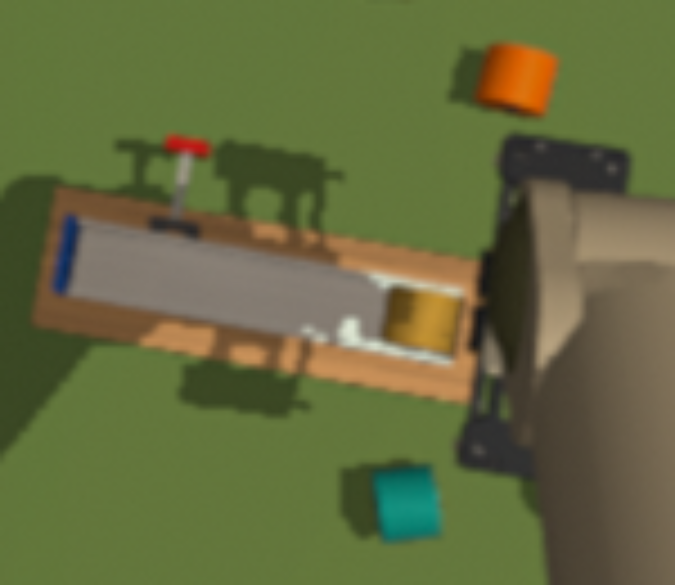

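Run:
```python
from h import *
q=proj("scene",[.484,-.237,.183]); print((q-[180,100])*3.5)
plan([-.166,0,.058],5)
```

```text
[255.86672143 153.06099693]
2.5 [ 0.486  -0.234   0.1996] [ 1.694  1.565 -0.053] F [ 0.5 -0.6  0.1] w 0.002875847337251291
ramp [-0.1549 -0.0057  0.1996] j [ 0.6   0.44 -0.35  2.05  0.23  0.68 -0.08]
turn total [ 0.21 -0.01 -0.06] per row [ 0.043 -0.002 -0.011]
[0.0283, -0.0014, 0.0022]
[0.0283, -0.0013, 0.0022]
[0.0283, -0.0013, 0.0022]
[0.0283, -0.0012, 0.0022]
[0.0283, -0.0012, 0.0022]
```

>>> send_rows(dp=[[0.028,-0.001,0.0015],[0.028,-0.001,0.0015],[0.028,-0.001,0.0015],[0.028,-0.001,0.0015],[0.028,-0.001,0.0015]], turn=[[0.03,0,-0.01],[0.03,0,-0.01],[0.03,0,-0.01],[0.03,0,-0.01],[0.03,0,-0.01]])

```text
time_s: 3.0
tcp_pos: [0.4836, -0.244, 0.06]
eef_rot: [1.322, 1.559, -0.445]
force: [-0.0, -0.0, 0.4]
width: 0.007
```

Run:
```python
from h import *
plan([-.146,0,.056],5)
p,d=bot.get_image("scene"); cv2.imwrite("pics/s2.png",cv2.resize(p[120:260,200:380,::-1],None,fx=4.2,fy=4.2))
print((proj("scene",toW([-.166+.0075,0,.041]))-[200,120])*4.2)
```

```text
3.0 [ 0.4836 -0.244   0.06  ] [ 1.322  1.559 -0.445] F [-0.  -0.   0.4] w 0.007269721791967538
ramp [-0.1652 -0.0054  0.06  ] j [ 0.51  0.65 -0.21  2.15  0.37  0.36 -0.2 ]
turn total [ 0.03  0.03 -0.11] per row [ 0.005  0.005 -0.022]
[0.0008, -0.0011, -0.0039]
[0.0008, -0.0011, -0.0039]
[0.0008, -0.0011, -0.0039]
[0.0008, -0.0011, -0.0038]
[0.0008, -0.0011, -0.0038]
[249.41616396 278.74802608]
```

View pics/s2.png

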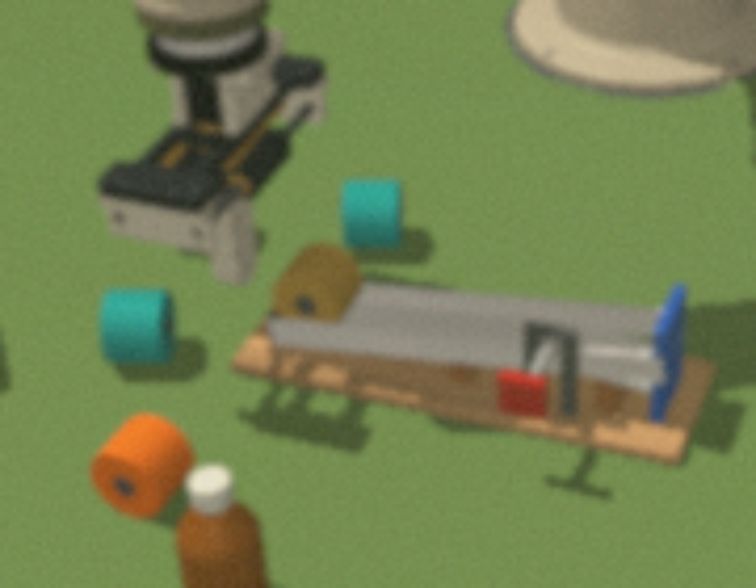

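>>> send_rows(dp=[[0.0006,-0.001,-0.005],[0.0006,-0.001,-0.005],[0.0006,-0.001,-0.005],[0.0006,-0.001,-0.004],[0.0006,-0.001,-0.004]], turn=[[0,0,-0.02],[0,0,-0.02],[0,0,-0.02],[0,0,-0.02],[0,0,-0.02]])

```text
time_s: 3.55
tcp_pos: [0.4821, -0.2197, 0.056]
eef_rot: [-0.71, 1.567, -2.48]
force: [0.3, -0.1, -0.1]
width: 0.008
```

Run:
```python
from h import *
plan([-.1075,0,.0605],5)
```

```text
3.55 [ 0.4821 -0.2197  0.056 ] [-0.71   1.567 -2.48 ] F [ 0.3 -0.1 -0.1] w 0.00802247818514324
ramp [-0.1416  0.0009  0.056 ] j [ 0.45  0.65 -0.19  2.17  0.36  0.35 -0.24]
turn total [0.   0.03 0.02] per row [0.    0.006 0.005]
[-0.0009, 0.0002, -0.0068]
[-0.0009, 0.0002, -0.0068]
[-0.0009, 0.0002, -0.0068]
[-0.0009, 0.0002, -0.0068]
[-0.0009, 0.0002, -0.0068]
```

>>> send_rows(dp=[[-0.0005,0,-0.003],[-0.0005,0,-0.004],[-0.0006,0,-0.005],[-0.0006,0,-0.005],[-0.0006,0,-0.005]], turn=[[0,0,0],[0,0,0],[0,0,0],[0,0,0],[0,0,0]])

```text
time_s: 4.05
tcp_pos: [0.4873, -0.1978, 0.0606]
eef_rot: [0.015, 1.566, -1.757]
force: [-0.3, -2.4, 0.9]
width: 0.003
```

>>> send_rows(dp=[[-0.0006,0,-0.005],[-0.0006,0,-0.005],[-0.0006,0,-0.005],[-0.0006,0,-0.005],[-0.0006,0,-0.005]], turn=[[0,0,0],[0,0,0],[0,0,0],[0,0,0],[0,0,0]])

```text
time_s: 4.55
tcp_pos: [0.4926, -0.1709, 0.0636]
eef_rot: [-0.065, 1.566, -1.836]
force: [-0.3, -1.6, 1.2]
width: 0.005
```

Run:
```python
from h import *
p,d=bot.get_image("scene"); cv2.imwrite("pics/s3.png",cv2.resize(p[120:260,200:380,::-1],None,fx=4.2,fy=4.2))
for r in bot.landmark_of("scene","roller"):
  a=toR(w("scene",r["xyz"])); print(round(r["confidence"],2),a.round(3)) if abs(a[1])<.03 else 0
plan([-.06,0,.066],5)
```

```text
0.73 [-0.062  0.001  0.052]
4.65 [ 0.4929 -0.17    0.0636] [-0.013  1.567 -1.783] F [-0.  0. -0.] w 0.0062300843882712245
ramp [-0.0909  0.0001  0.0636] j [ 0.35  0.63 -0.18  2.19  0.34  0.35 -0.32]
turn total [0.   0.04 0.  ] per row [0.001 0.008 0.   ]
[-0.0005, 0.0, -0.0062]
[-0.0005, 0.0, -0.0062]
[-0.0005, 0.0, -0.0062]
[-0.0005, 0.0, -0.0062]
[-0.0005, 0.0, -0.0062]
```

View pics/s3.png

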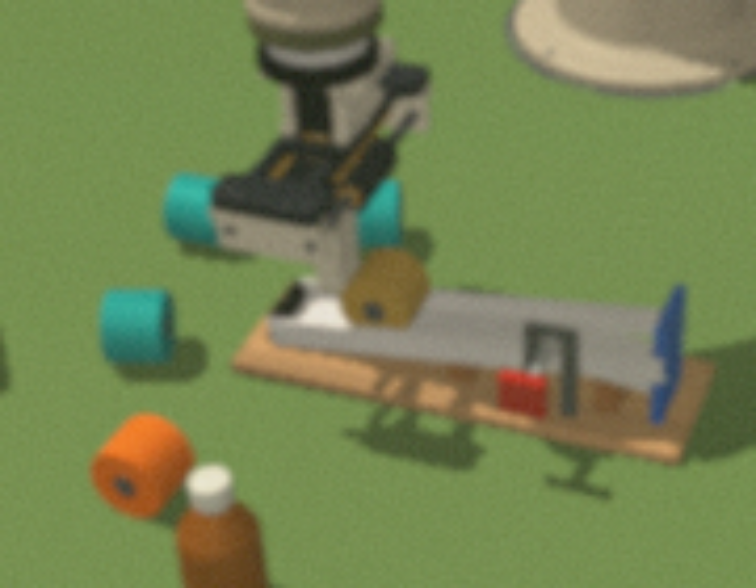

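The roller sits on the fingertips at scene crop (385,290), at about ramp x = -0.06, and is following the push. I keep going.

>>> send_rows(dp=[[-0.0005,0,-0.005],[-0.0006,0,-0.006],[-0.0006,0,-0.006],[-0.0006,0,-0.006],[-0.0006,0,-0.006]], turn=[[0,0,0],[0,0,0],[0,0,0],[0,0,0],[0,0,0]])

```text
time_s: 5.15
tcp_pos: [0.4986, -0.1407, 0.0665]
eef_rot: [-0.125, 1.566, -1.897]
force: [0.1, -2.7, 0.6]
width: 0.004
```

>>> send_rows(dp=[[-0.0006,0,-0.006],[-0.0006,0,-0.006],[-0.0006,0,-0.006],[-0.0006,0,-0.006],[-0.0006,0,-0.006]], turn=[[0,0,0],[0,0,0],[0,0,0],[0,0,0],[0,0,0]])

```text
time_s: 5.65
tcp_pos: [0.505, -0.1082, 0.0697]
eef_rot: [-0.157, 1.566, -1.928]
force: [0.3, -0.9, 1.2]
width: 0.002
```

Run:
```python
from h import *
p,d=bot.get_image("scene"); cv2.imwrite("pics/s4.png",cv2.resize(p[120:260,200:380,::-1],None,fx=4.2,fy=4.2))
for r in bot.landmark_of("scene","roller"):
  a=toR(w("scene",r["xyz"])); print(round(r["confidence"],2),a.round(3)) if abs(a[1])<.03 else 0
plan([-.0,0,.0745],5)
```

```text
0.84 [0.001 0.002 0.062]
0.45 [0.    0.004 0.039]
5.75 [ 0.5054 -0.1073  0.0697] [-0.084  1.567 -1.853] F [ 0.1 -1.2 -0.3] w 0.004587872744460662
ramp [-0.0269  0.0003  0.0697] j [ 0.22  0.62 -0.17  2.2   0.31  0.35 -0.41]
turn total [0.01 0.04 0.  ] per row [0.002 0.008 0.001]
[-0.001, 0.0001, -0.0054]
[-0.001, 0.0001, -0.0054]
[-0.001, 0.0001, -0.0054]
[-0.001, 0.0001, -0.0054]
[-0.001, 0.0001, -0.0054]
```

View pics/s4.png

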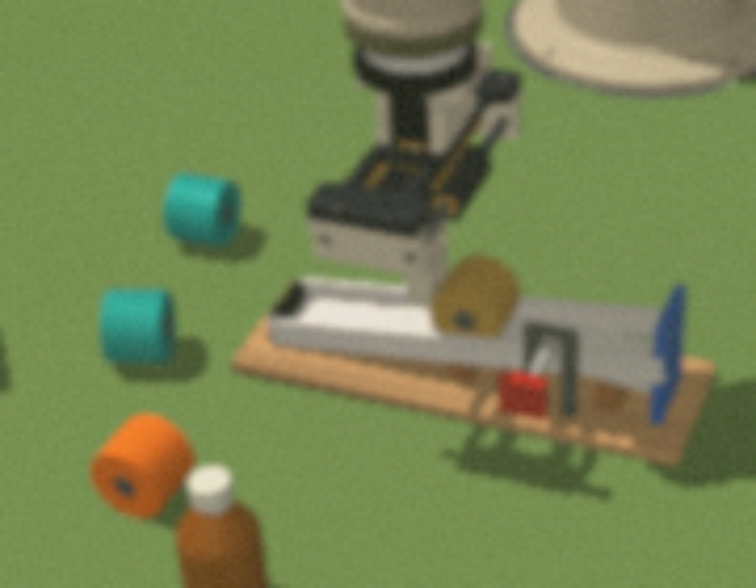

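>>> send_rows(dp=[[-0.0008,0,-0.005],[-0.0008,0,-0.006],[-0.0008,0,-0.006],[-0.0008,0,-0.006],[-0.0008,0,-0.006]], turn=[[0,0.01,0],[0,0.01,0],[0,0.01,0],[0,0.01,0],[0,0,0]])

```text
time_s: 6.25
tcp_pos: [0.511, -0.0781, 0.0738]
eef_rot: [-1.276, 1.57, -3.048]
force: [-1.0, -1.7, 2.1]
width: 0.004
```

>>> send_rows(dp=[[-0.0008,0,-0.006],[-0.0008,0,-0.005],[-0.0008,0,-0.005],[-0.0008,0,-0.004],[-0.0008,0,-0.004]], turn=[[0,0,0],[0,0,0],[0,0,0],[0,0,0],[0,0,0]])

```text
time_s: 6.75
tcp_pos: [0.5162, -0.0518, 0.0782]
eef_rot: [-1.356, 1.57, -3.127]
force: [-0.6, -2.1, 1.3]
width: 0.006
```

Run:
```python
from h import *
p,d=bot.get_image("scene"); cv2.imwrite("pics/s5.png",cv2.resize(p[120:260,200:380,::-1],None,fx=4.2,fy=4.2))
for r in bot.landmark_of("scene","roller"):
  a=toR(w("scene",r["xyz"])); print(round(r["confidence"],2),a.round(3)) if abs(a[1])<.03 else 0
plan([.06,0,.08],5)
```

```text
0.72 [0.058 0.002 0.067]
6.85 [ 0.5165 -0.0511  0.0782] [-2.254  1.57   2.26 ] F [-0.1  0.5  0.1] w 0.004123502168154169
ramp [0.0304 0.0005 0.0782] j [ 0.11  0.61 -0.17  2.19  0.27  0.37 -0.49]
turn total [ 0.01 -0.01  0.01] per row [ 0.001 -0.001  0.001]
[-0.0004, 0.0001, -0.0059]
[-0.0004, 0.0001, -0.0059]
[-0.0004, 0.0001, -0.0059]
[-0.0004, 0.0001, -0.0059]
[-0.0004, 0.0001, -0.0059]
```

View pics/s5.png

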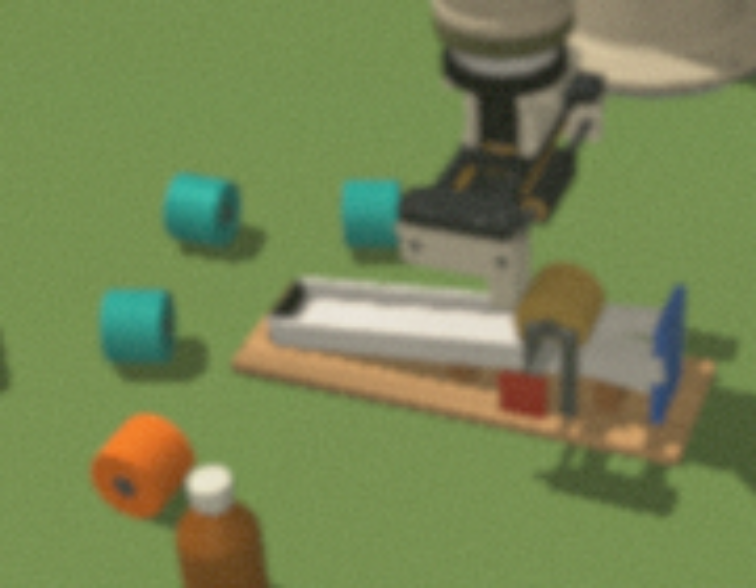

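>>> send_rows(dp=[[-0.0004,0,-0.003],[-0.0003,0,-0.003],[0,0,-0.003],[0,0,-0.003],[0,0,-0.003]], turn=[[0,0,0],[0,0,0],[0,0,0],[0,0,0],[0,0,0]])

```text
time_s: 7.35
tcp_pos: [0.5196, -0.0355, 0.0788]
eef_rot: [-2.397, 1.57, 2.116]
force: [-0.7, -0.0, -0.5]
width: 0.006
```

>>> send_rows(dp=[[0,0,-0.004],[0,0,-0.004],[0,0,-0.004],[0,0,-0.003],[0,0,-0.002]], turn=[[0,0,0],[0,0,0],[0,0,0],[0,0,0],[0,0,0]])

```text
time_s: 7.85
tcp_pos: [0.5234, -0.0165, 0.0788]
eef_rot: [-2.722, 1.569, 1.792]
force: [0.1, -0.1, -0.4]
width: 0.005
```

Run:
```python
from h import *
p,d=bot.get_image("scene"); cv2.imwrite("pics/s6.png",cv2.resize(p[120:260,200:380,::-1],None,fx=4.2,fy=4.2))
for r in bot.landmark_of("scene","roller"):
  a=toR(w("scene",r["xyz"])); print(round(r["confidence"],2),a.round(3)) if abs(a[1])<.03 else 0
plan([.06,0,.16],5)
```

```text
0.51 [0.1   0.001 0.063]
0.29 [ 0.001 -0.001 -0.002]
7.95 [ 0.5234 -0.0165  0.0788] [-2.718  1.569  1.797] F [0.2 0.8 0.1] w 0.002958185987546885
ramp [0.0657 0.0006 0.0788] j [ 0.04  0.61 -0.17  2.18  0.26  0.38 -0.54]
turn total [ 0.01 -0.01  0.01] per row [ 0.002 -0.003  0.001]
[-0.0163, 0.0001, 0.0011]
[-0.0163, 0.0001, 0.0011]
[-0.0163, 0.0001, 0.0011]
[-0.0163, 0.0001, 0.0011]
[-0.0163, 0.0001, 0.0011]
```

View pics/s6.png

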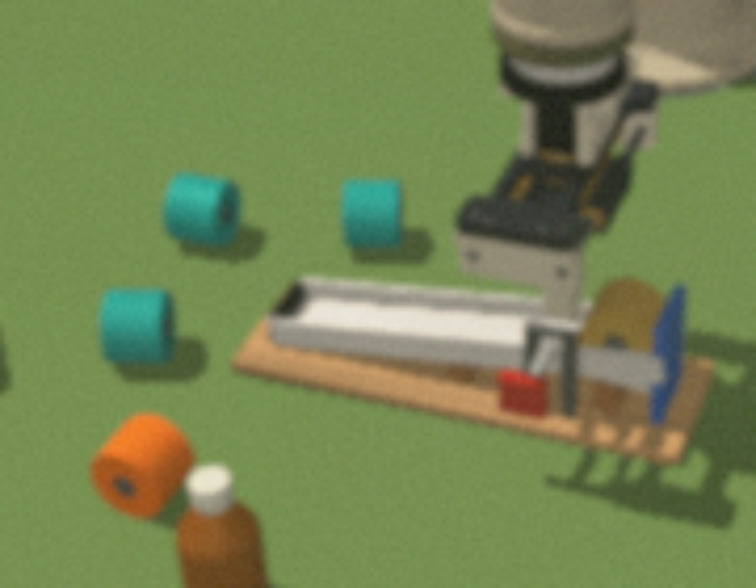

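The roller rests against the blue stop, at crop (625,320) and ramp x of about 0.10. I lift clear now and go to the gate pad.

>>> send_rows(dp=[[-0.01,0,0.001],[-0.017,0,0],[-0.018,0,0],[-0.018,0,0],[-0.018,0,0]], turn=[[0,0,0],[0,0,0],[0,0,0],[0,0,0],[0,0,0]])

```text
time_s: 8.45
tcp_pos: [0.5214, -0.0189, 0.1627]
eef_rot: [-1.506, 1.565, 3.008]
force: [0.7, -0.3, -0.1]
width: 0.006
```

>>> send_rows(dp=[[0,0.025,0],[0,0.03,0],[0,0.03,0],[0,0.03,0],[0,0.025,0]], turn=[[0,0,0],[0,0,0],[0,0,0],[0,0,0],[0,0,0]])

```text
time_s: 8.95
tcp_pos: [0.6603, -0.0493, 0.1707]
eef_rot: [-1.031, 1.57, -2.801]
force: [0.2, 0.1, -0.4]
width: 0.004
```

Run:
```python
from h import *
p,d=bot.get_image("scene"); cv2.imwrite("pics/s7.png",cv2.resize(p[120:260,200:380,::-1],None,fx=4.2,fy=4.2))
for q in ("gate_pad","roller"):
 for r in bot.landmark_of("scene",q):
  a=toR(w("scene",r["xyz"])); print(q,round(r["confidence"],2),a.round(3)) 
plan([.0665,-.138,.071],5)
```

```text
gate_pad 0.53 [ 0.067 -0.092  0.068]
roller 0.85 [0.101 0.002 0.067]
roller 0.83 [-0.221 -0.055  0.023]
roller 0.79 [-0.245  0.09   0.031]
roller 0.64 [-0.147 -0.176  0.018]
9.1 [ 0.6596 -0.0492  0.17  ] [-1.193  1.569 -2.964] F [-0.9  0.3  0.2] w 0.007211582879971551
ramp [ 0.0605 -0.1394  0.17  ] j [ 0.14  0.6  -0.23  1.8   0.19  0.76 -0.39]
turn total [-0.01  0.01  0.01] per row [-0.003  0.001  0.003]
[0.0198, -0.0003, -0.0012]
[0.0198, -0.0003, -0.0012]
[0.0198, -0.0003, -0.0012]
[0.0198, -0.0003, -0.0012]
[0.0198, -0.0003, -0.0012]
```

View pics/s7.png

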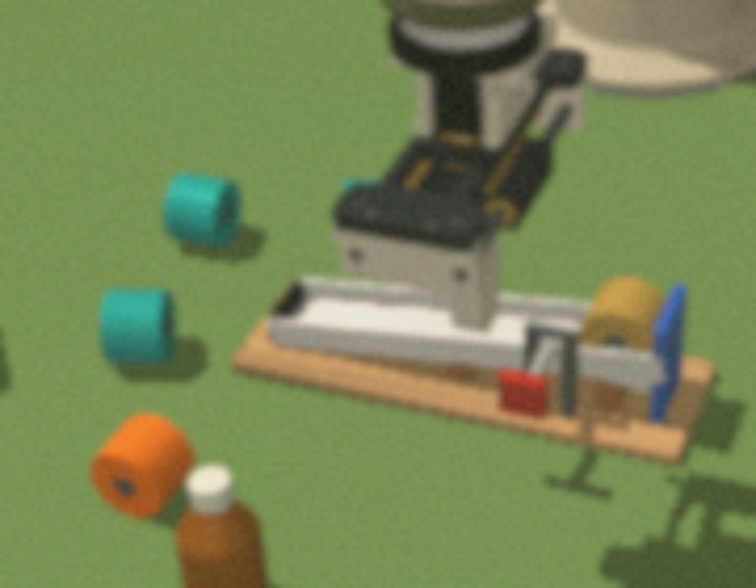

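>>> send_rows(dp=[[0.02,0,-0.001],[0.02,0,-0.001],[0.02,0,-0.001],[0.02,0,-0.001],[0.02,0,-0.001]], turn=[[0,0,0],[0,0,0],[0,0,0],[0,0,0],[0,0,0]])

```text
time_s: 9.6
tcp_pos: [0.6564, -0.0445, 0.0726]
eef_rot: [1.494, 1.57, -0.278]
force: [0.5, 0.7, 0.8]
width: 0.003
```

>>> send_rows(dp=[[0,-0.004,0],[0,-0.006,0],[0,-0.006,0],[0,-0.005,0],[0,-0.005,0]], turn=[[0,0,0],[0,0,0],[0,0,0],[0,0,0],[0,0,0]])

```text
time_s: 10.1
tcp_pos: [0.6261, -0.0387, 0.0747]
eef_rot: [-1.33, 1.569, -3.102]
force: [2.9, 0.0, -0.7]
width: 0.001
```

Run:
```python
from h import *
p,d=bot.get_image("scene"); cv2.imwrite("pics/s8.png",cv2.resize(p[120:260,200:380,::-1],None,fx=4.2,fy=4.2))
plan([.0665,-.09,.071],5)
```

```text
10.15 [ 0.6254 -0.0386  0.0747] [-1.335  1.569 -3.106] F [-0.2 -0.   0.9] w 0.0037805112454081407
ramp [ 0.0642 -0.1037  0.0747] j [ 0.1   0.69 -0.19  1.94  0.24  0.53 -0.46]
turn total [-0.01  0.    0.02] per row [-0.003  0.001  0.004]
[0.0007, -0.0027, -0.0005]
[0.0007, -0.0027, -0.0005]
[0.0007, -0.0027, -0.0005]
[0.0007, -0.0027, -0.0005]
[0.0007, -0.0027, -0.0005]
```

View pics/s8.png

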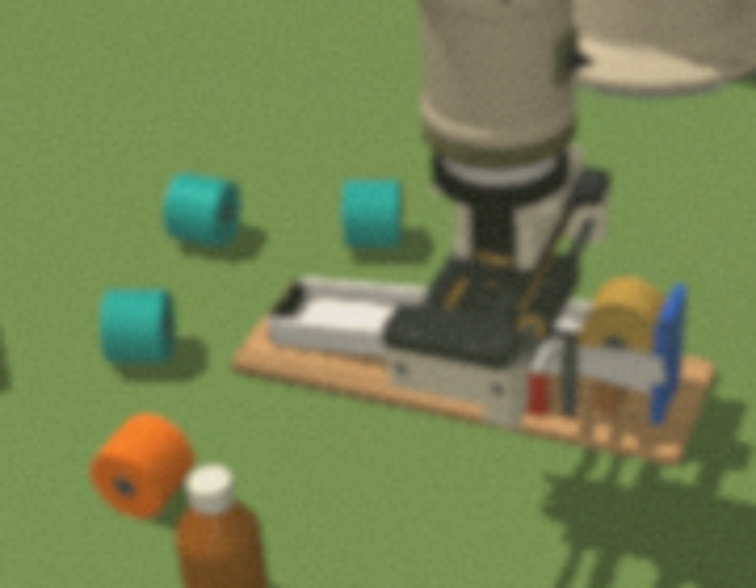

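>>> send_rows(dp=[[0.0005,-0.004,-0.0004],[0.0005,-0.004,-0.0004],[0.0005,-0.004,-0.0004],[0.0005,-0.004,-0.0004],[0.0005,-0.004,-0.0004]], turn=[[0,0,0],[0,0,0],[0,0,0],[0,0,0],[0,0,0]])

```text
time_s: 10.65
tcp_pos: [0.6071, -0.0333, 0.0738]
eef_rot: [1.485, 1.567, -0.287]
force: [0.5, -0.9, 0.9]
width: 0.003
```

>>> send_rows(dp=[[0,-0.002,0],[0,-0.002,0],[0,-0.002,0],[0,-0.002,0],[0,-0.002,0]], turn=[[0,0,0],[0,0,0],[0,0,0],[0,0,0],[0,0,0]])

```text
time_s: 11.15
tcp_pos: [0.5963, -0.0309, 0.0735]
eef_rot: [1.465, 1.568, -0.307]
force: [2.0, -1.6, 1.3]
width: 0.006
```

Run:
```python
from h import *
plan([.0665,-.0695,.073],5)
```

```text
11.15 [ 0.5963 -0.0309  0.0735] [ 1.465  1.568 -0.307] F [ 2.  -1.6  1.3] w 0.006365089175683112
ramp [ 0.0659 -0.0737  0.0735] j [ 0.08  0.67 -0.18  2.01  0.25  0.48 -0.49]
turn total [-0.02  0.   -0.03] per row [-0.004  0.001 -0.006]
[0.0001, -0.0008, -0.0001]
[0.0001, -0.0008, -0.0001]
[0.0001, -0.0008, -0.0001]
[0.0001, -0.0008, -0.0001]
[0.0001, -0.0008, -0.0001]
```

>>> send_rows(dp=[[0,-0.0015,0],[0,-0.0015,0],[0,-0.001,0],[0,-0.001,0],[0,-0.001,0]], turn=[[0,0,0],[0,0,0],[0,0,0],[0,0,0],[0,0,0]])

```text
time_s: 11.65
tcp_pos: [0.5902, -0.0297, 0.0736]
eef_rot: [1.525, 1.567, -0.247]
force: [3.7, -2.4, -0.7]
width: 0.008
```

>>> send_rows(dp=[[0,-0.001,0],[0,-0.001,0],[0,-0.001,0],[0,-0.001,0],[0,-0.001,0]], turn=[[0,0,0],[0,0,0],[0,0,0],[0,0,0],[0,0,0]])

```text
time_s: 12.15
tcp_pos: [0.5902, -0.0297, 0.0737]
eef_rot: [1.715, 1.558, -0.059]
force: [5.3, -2.4, -1.8]
width: 0.004
```

Run:
```python
from h import *
plan([.0665,-.0695,.073],1)
```

```text
12.15 [ 0.5902 -0.0297  0.0737] [ 1.715  1.558 -0.059] F [ 5.3 -2.4 -1.8] w 0.004253293005671316
ramp [ 0.0659 -0.0675  0.0737] j [ 0.07  0.66 -0.18  2.04  0.25  0.45 -0.49]
turn total [-0.03 -0.02 -0.12] per row [-0.033 -0.018 -0.123]
[0.0007, 0.002, -0.0006]
```

>>> send_rows(dp=[[0,-0.002,0],[0,-0.003,0],[0,-0.003,0],[0,-0.003,0],[0,-0.003,0]], turn=[[0,0,0],[0,0,0],[0,0,0],[0,0,0],[0,0,0]])

```text
time_s: 12.65
tcp_pos: [0.5902, -0.0294, 0.0745]
eef_rot: [1.768, 1.532, -0.008]
force: [9.5, -3.4, -6.7]
width: 0.006
```

>>> send_rows(dp=[[0,0.004,0],[0,0.01,0],[0,0.015,0],[0,0.015,0],[0,0.01,0]], turn=[[0,0,0],[0,0,0],[0,0,0],[0,0,0],[0,0,0]])

```text
time_s: 13.15
tcp_pos: [0.6423, -0.0397, 0.0756]
eef_rot: [1.789, 1.539, 0.014]
force: [0.4, 0.4, 0.2]
width: 0.006
```

>>> send_rows(dp=[[-0.015,0.005,0],[-0.03,0.005,0],[-0.035,0.005,0],[-0.035,0.005,0],[-0.03,0.005,0]], turn=[[0,0,0],[0,0,0],[0,0,0],[0,0,0],[0,0,0]])

```text
time_s: 13.65
tcp_pos: [0.6607, -0.0444, 0.2195]
eef_rot: [1.929, 1.555, 0.156]
force: [1.4, 0.3, -0.9]
width: 0.005
```

Run:
```python
from h import *
p,d=bot.get_image("scene"); cv2.imwrite("pics/s9.png",cv2.resize(p[120:260,200:380,::-1],None,fx=4.2,fy=4.2))
p,d=bot.get_image("top"); cv2.imwrite("pics/t9.png",cv2.resize(p[150:280,270:420,::-1],None,fx=4.5,fy=4.5))
for n in("scene","top"):
 for q in ("gate_pad","roller","bottle","slide_box","weight"):
  for r in bot.landmark_of(n,q)[:1 if q!="roller" else 9]:
   W=w(n,r["xyz"]);print(n,q,round(r["confidence"],2),W.round(3),toR(W).round(3)) 
st()
```

```text
scene gate_pad 0.51 [ 0.578 -0.025  0.065] [ 0.069 -0.055  0.065]
scene roller 0.93 [ 0.654 -0.257  0.023] [-0.144 -0.175  0.023]
scene roller 0.82 [0.53  0.018 0.063] [0.101 0.001 0.063]
scene roller 0.8 [ 0.375 -0.302  0.028] [-0.244  0.09   0.028]
scene roller 0.76 [ 0.52  -0.309  0.025] [-0.222 -0.054  0.025]
scene roller 0.46 [ 0.369 -0.175  0.028] [-0.12   0.121  0.028]
scene bottle 0.55 [ 0.74  -0.187 -0.003] [-0.058 -0.246 -0.003]
scene slide_box 0.89 [ 0.55  -0.458  0.   ] [-0.362 -0.112  0.   ]
scene weight 0.76 [0.426 0.37  0.002] [0.425 0.173 0.002]
top gate_pad 0.71 [ 0.429  0.373 -0.002] [ 0.429  0.17  -0.002]
top roller 0.73 [ 0.518 -0.308  0.025] [-0.221 -0.051  0.025]
top roller 0.67 [0.531 0.02  0.061] [0.103 0.    0.061]
top roller 0.54 [ 0.372 -0.304  0.026] [-0.246  0.092  0.026]
top roller 0.48 [ 0.658 -0.258  0.025] [-0.145 -0.179  0.025]
top bottle 0.6 [ 0.736 -0.184 -0.001] [-0.057 -0.24  -0.001]
top slide_box 0.86 [ 0.553 -0.46   0.002] [-0.363 -0.116  0.002]
top weight 0.64 [ 0.429  0.372 -0.002] [ 0.428  0.169 -0.002]
14.25 [ 0.6605 -0.0445  0.2172] [1.911 1.555 0.137] F [-0.5 -0.2 -0.1] w 0.008237106735012139
```

View pics/s9.png

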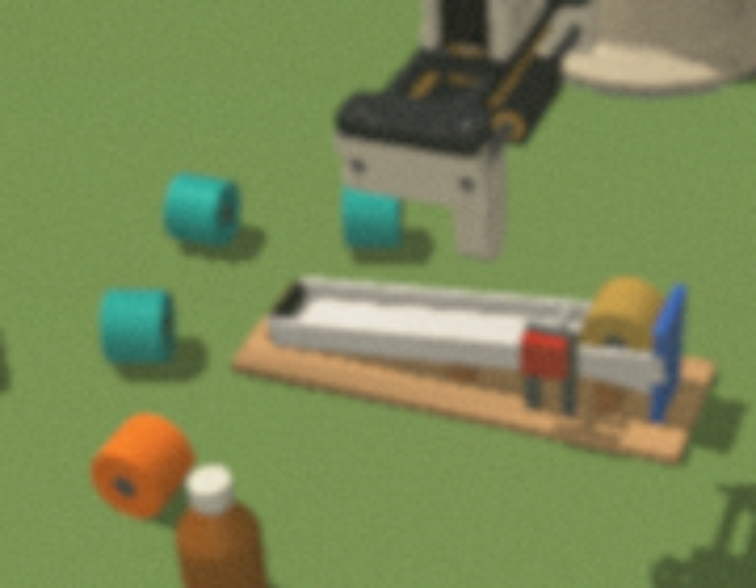

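View pics/t9.png

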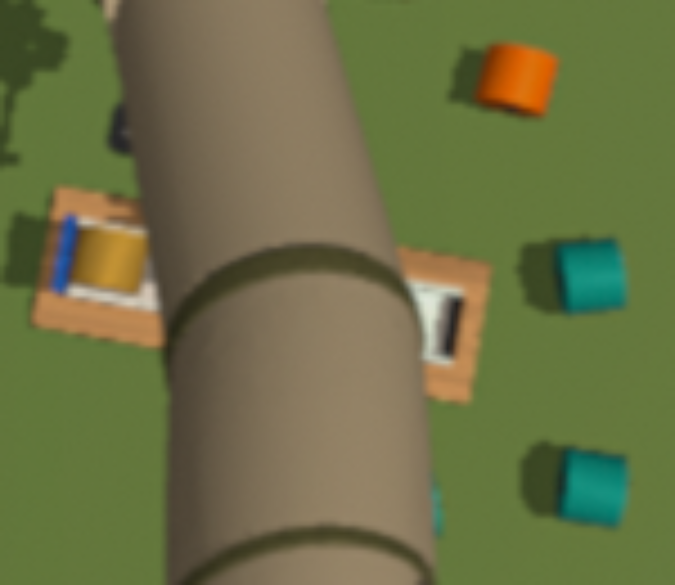

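Run:
```python
from h import *
def pad(p,d):
    h=cv2.cvtColor(p,cv2.COLOR_RGB2HSV); m=((h[...,0]<8)|(h[...,0]>172))&(h[...,1]>150)&(d>0)
    v,u=np.nonzero(m); P=np.array([toR(pix("scene",a,b,d[b,a])) for a,b in zip(u,v)])
    k=(abs(P[:,0]-.066)<.03)&(P[:,1]>-.12)&(P[:,1]<-.03)&(P[:,2]>.04); return P[k]
p,d=bot.get_image("scene"); P=pad(p,d); print(len(P),np.median(P,0).round(4))
p0=cv2.imread("pics/scene0.png")[:,:,::-1]; P=pad(np.ascontiguousarray(p0),np.load("scened.npy")); print('before',len(P),np.median(P,0).round(4))
```

```text
88 [ 0.0696 -0.0505  0.0704]
before 91 [ 0.0692 -0.0902  0.0711]
```

Depth on the pad gives y = -0.0505 m, where fully in is -0.052 m. That is a stroke of about 40 mm from the start, and the pad stalled hard at about 10 N. The roller is at home, the gripper is clear, and the bystanders match their earlier positions, so I hand in.

```bash
python3 -c "
from h import *
st(); print(bot.hand_in())"
```

```text
14.3 [ 0.6606 -0.0445  0.2174] [1.905 1.555 0.132] F [-1.5  0.5 -0.1] w 0.00359655690456942
the job is handed in; nothing more can be done
None
```

I pushed the brass roller up the gutter with the closed fingertips at about 50–60 mm/s, slowing to about 30 mm/s at the crest. It rolled into the dip by itself, and I then pushed the red gate pad in until it stopped. The job was handed in at 14.3 s, with the gripper raised clear of everything.

- **Roller:** both cameras put it at ramp x of about 0.101–0.103 m (home is 0.105 m), resting against the blue stop.
- **Gate:** the pad face is at ramp y = -0.0505 m by depth, and about -0.055 m by the network in the scene view; fully in is -0.052 m. It stopped moving under about 10 N.
- **Bystanders:** the bottle, red box and steel weight are within about 5 mm of their first readings, which is within the networks' error.
- **Disagreeing check:** the top camera's gate pad report landed on the steel weight, because the arm hid the pad. I ignored it.

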